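Clear the gauging jig, spray it and run the rails through

ROBOT

A 7-joint arm with a two-finger parallel gripper is mounted at the origin on the work surface. World frame = base frame: x ahead of the robot, y to its left, z up, the work surface at z = 0. Lengths are in m, angles in rad, forces in N, time in s.
With the tool pointing down it reaches from about 0.425 to 0.875 m from the base axis. Payload 9.9 kg.
Tool frame: the origin (TCP) lies at the very end of the fingers, on their centre line; the grasp point (between the pads) lies 19 mm behind it (env.grasp_offset is the distance from the TCP to the grasp point, in m); z points along the fingers, y is the line along which they close (so a half turn about z gives the same grasp; the last joint's range is limited). The gripper opens to 85 mm and grips with 20 to 120 N. Pads are 22 mm wide; open, the fingers measure 114 mm over their backs; the gripper's body (76 mm by 85 mm) begins 54 mm behind the grasp point. The pads swing forward as they close: fully open they stand 13 mm farther back than shut.
Start: joints at [1.221, 0.576, 0.025, 1.437, -0.015, 1.129, -0.057], TCP at [0.177, -0.651, 0.231] pointing down, gripper open.
Joint ranges: [-2.76, 2.76], [-0.34, 2.15], [-1.52, 1.57], [0.19, 2.46], [-1.09, 4.23], [0.17, 1.99], [-2.82, 2.82]. Speed limits (rad/s): [2.22, 2.22, 3.01, 3.01, 3.14, 3.14, 3.14].

INTERFACE

Orientations are given as a rotation vector (axis times angle).
In Python, from rig import env gives the robot as it stands. The module is installed in compiled form; this text tells all that it offers.
- The arm moves only by the tool carry_out, never from a script. Its argument "series" is a list of rows, each a list of 2 entries, a list of its own where there are three numbers: the shift along the world's x, y, z scaled (see below), then the turn about the world's z scaled (see below). A call has 1 to 20 rows; each row shifts and turns the commanded pose from where the row before left it; what a row does not reach is not made up. The controller multiplies each number of a shift by 0.05 m and each number of a turn by 360 degrees. A row lasts 1/12 s, in which the tool goes at most 41.7 mm and 7.16 degrees, less where a joint would pass 70% of its speed; a pose out of reach is approached as far as the arm can. A call with a number of a shift or a turn outside -1 to 1 is refused whole. A call with a gripper value outside its range is refused whole. "jaw" is the opening, from 0 (shut) to 1 (fully open), set as the call begins (left out, the last holds). The fingers move at their own pace and stop on an object; "squeeze" is the grip in N (left out, the last holds). Time passes only in rows, so rows that do not move let the fingers close. It gives the time, the measured TCP pose, the force, the opening and the grip force at its end, in the units of the state.
- env.sense(): the state, without advancing time (a new reading comes with each control period).
- env.read_camera(name): name is "scene" or "top" or "wrist"; returns a dict with "image" (384x512x3 uint8, red, green, blue), "fx", "fy", "cx", "cy" (pixels), "R" (3x3) and "t" (3): a world point X has camera coordinates R X + t. Camera axes: x right, y down, z forward; pixel columns grow to the right and rows downward; lengths in m; the calibration is good to about 2 mm. A picture is of the moment at which its call begins. There is no depth.
- env.hand_in(): hands the job in; it is judged then, once.
Trained networks look in the newest picture that a camera, given by its name, has taken for a name from the list of things; names that differ only in an ending like _2 or _b are one class to them, and where a whole thing is asked for, a point or a joint stands for the part that bears it (a point fixed in the world has none). Each returns a list of dicts, best first, with "p" (0 to 1); they miss things now and then, are a little off and sometimes report something else, mostly with a low value. They report only what shows in the picture. A call takes as long as a camera call. They do not tell look-alikes from the thing itself.
- env.cut_out(camera, thing): "region" (384x512 bool, what is visible of it) and "centre" ([column, row] as shares, 0 to 1, of the picture: columns of its width, rows of its height, amid what is visible of it).
- env.mark_of(camera, thing): "centre" ([column, row] as shares, 0 to 1, of the picture: columns of its width, rows of its height: a listed point, or the origin of a listed thing).
The state is a dict: "t": time; "joint_pos": joint angles; "qvel": joint speeds; "effort": joint torques, N m; "position": TCP position; "tcp_rot": TCP orientation; "wrist_force": force on the tool from outside, world axes, zero at the start; "ft_torque": the same for the moment, N m; "finger_gap": opening from 0.0 (shut) to 1.0 (fully open); "grip_force": force on a finger pad.
Only numpy, scipy, OpenCV 4.12 (cv2) and the standard library are available. Lean on these libraries where they do the work, as an engineer would, in place of code of your own. Each camera call takes 0.05 s, during which the arm holds its last target. There are 200 camera calls.

TASK

First pick every wood offcut out of the gauging jig's channel and put it in the grey scrap bin, then give the channel a shot of glide by pressing the spray can's nozzle cap fully down for a moment and letting it spring back. After that run both rails, one after the other, lengthwise along the channel and under the bridge to the other side - never over or around the bridge - and lay them flat, broad face down and side by side, in the dark wooden tray. Leave the other tools on the bench where they are.

Things in the scene. Friction and masses are not known exactly. Their poses are not given: they have to be found in the camera images.
- jig: fixed wooden channel with a grey laminate floor, open ends, 500 mm along own y, 90 wide; origin: middle of underside, z up. Heights above it: channel floor 12, side walls' tops 24 mm; inside x -26 to 26. A bridge spans y -25 to 25, x -41 to 41: underside 52, top 66 (screw heads 70) mm, so the gap is 52 wide, 40 high. Rails wait on the -y side; the +y side is the way out.
- rail_long: straight wooden rail with two dark mortise slots on top, 180 mm long (own x), 44 mm wide (y), 32 mm high (z). Origin at the middle of the solid. It weighs about 140 g. In the channel it has 4 mm play on each side and stands 20 mm above the side walls
- rail_short: the same kind of rail, 150 mm long (own x), 44 mm wide (y), 32 mm high (z). Origin at the middle of the solid
- offcut_tenon: pale wood offcut with a tenon, 44 mm (x, from -22 to 22) by 34 mm (y) by 30 mm (z); full height only for x -22 to 2, the rest 14 mm high. Origin at the middle of these extents. At the start it lies in the channel, if present
- offcut_step: brown wood offcut with a step, 42 mm (x) by 32 mm (y) by 30 mm (z); full height only for x -21 to 3, the rest 15 mm high. Origin at the middle. In the channel at the start, if present
- offcut_fork: pale wood offcut with a groove along x in its top, 38 mm (x) by 34 mm (y) by 30 mm (z). Origin at the middle. In the channel at the start, if present
- offcut_tee: dark wood offcut, cross-shaped from above, arms 40 mm (x, arm 16 mm wide) by 36 mm (y, arm 14 mm wide), 30 mm high. Origin at the middle. In the channel at the start, if present
- bin: grey open scrap bin fixed to the bench, 150 x 150 x 80 mm outside, walls and floor 4 mm. Origin: middle of its underside
- tray: flat dark wooden tray with a low lip, fixed to the bench, 230 mm (own x) by 200 mm (y), 15 mm high outside, walls and floor 4 mm; room for two rails side by side, lying along x. Origin: middle of its underside
- can: glide-spray can (54 mm diameter) standing upright in a fixed 80 x 80 mm wooden holder. Origin: middle of the holder's underside; the top of the nozzle cap is 184 mm above it
- nozzle_top (a point): middle of the top face of the can's black nozzle cap (28 mm diameter); moves down with the cap
- nozzle (a joint): travel of the sprung nozzle cap in m: 0 up, 0.006 fully down (about 5.6 N)
- tape: bystander: tape measure, 70 x 40 x 65 mm high, origin under its middle
- glue: bystander: white glue bottle, 60 mm diameter, 150 mm high, origin under its middle
- driver: bystander: screwdriver lying beyond the jig, origin near its middle
- plane: bystander: wooden hand plane, 220 x 55 x 90 mm high, origin under its middle
- pencil_cup: bystander: grey cup with pencils, 70 mm diameter, 90 mm high (pencils to 165 mm), origin under its middle
Mind the look-alikes: they are no part of the job. Leave any green look-alike of the offcut_fork alone.

How it is judged:
By the outcome, as a careful person would: the job done as asked, in the order asked, and still so for the second after the job is handed in, with the robot touching nothing.
Of offcut_tenon, offcut_step, offcut_fork, offcut_tee only 2 to 4 are there at a start; the rules pass over those that are not, and their reading is None.
At some moment in a run one of offcut_tenon, offcut_step, offcut_fork, offcut_tee may be knocked a few centimetres aside while the robot is not near it.
Once in a run the grip may slacken for a moment while it holds something.
It also fails if it takes over 210 s, if anything falls off the work surface, if the arm or the gripper's body presses on something with over 40 N, if the wrist force passes 120 N, or if a joint passes its speed limit or range.

## Working session

There is one attempt and no reset: what is moved stays moved. The work goes in short steps, Python scripts to look and compute and a tool call to move; the robot and the scene stay as the last step left them, time stands still between calls to the robot, and variables do not carry over. Pictures are saved under pics/ and viewed, at most 14 in all, crops included, and the job is handed in when it is done.

Besides the shell and the picture viewer there is one more tool, called after ">>>" as a command line: name --argument value ..., lists and objects as JSON in quotes. carry_out: Moves the arm, as the interface text tells. Shifts and turns lie within -1 to 1; 1 stands for 0.05 m of shift or 360 degrees of turn. Its arguments: {"type":"object","properties":{"series":{"type":"array"},"jaw":{"type":"number"},"squeeze":{"type":"number"}},"required":["series"]}

```bash
mkdir -p pics
cat > h.py <<'E'
from rig import env
import numpy as np, cv2
def save(cam,n):
    c=env.read_camera(cam); cv2.imwrite(f'pics/{n}.png',c['image'][:,:,::-1]); return c
def ray(c,u,v,z):
    R=np.array(c['R']);t=np.array(c['t']);o=-R.T@t
    d=R.T@np.array([(u-c['cx'])/c['fx'],(v-c['cy'])/c['fy'],1])
    return o+d*(z-o[2])/d[2]
def proj(c,X):
    p=np.array(c['R'])@np.array(X)+np.array(c['t']); return [c['fx']*p[0]/p[2]+c['cx'],c['fy']*p[1]/p[2]+c['cy']]
E
python3 - <<'E'
from h import *
a=save('top','top0');b=save('scene','scene0')
print(env.sense()['position'],env.sense()['tcp_rot'],env.grasp_offset)
for n in ['jig','rail_long','rail_short','offcut_tenon','offcut_step','offcut_fork','offcut_tee','bin','tray','can','nozzle_top','tape','glue','driver','plane','pencil_cup']:
    for cam,c in (('top',a),('scene',b)):
        print(n,cam,[(round(d['p'],2),int(d['centre'][0]*512),int(d['centre'][1]*384)) for d in env.mark_of(cam,n)[:4]])
for c in (a,b): print(-np.array(c['R']).T@np.array(c['t']),c['fx'])
E
```

```text
[ 0.17723154 -0.65092821  0.23055968] [-3.11250215e+00 -4.16196160e-01  4.02051162e-04] 0.0187
jig top [(0.64, 316, 141), (0.57, 258, 170)]
jig scene [(0.65, 253, 236)]
rail_long top [(0.85, 346, 223), (0.33, 387, 246)]
rail_long scene [(0.74, 180, 194), (0.53, 152, 182), (0.38, 375, 246), (0.28, 252, 238)]
rail_short top [(0.92, 311, 224)]
rail_short scene [(0.91, 213, 194), (0.74, 312, 240)]
offcut_tenon top []
offcut_tenon scene []
offcut_step top []
offcut_step scene []
offcut_fork top [(0.66, 180, 164), (0.6, 179, 182), (0.58, 346, 223), (0.5, 165, 143)]
offcut_fork scene [(0.66, 284, 239), (0.66, 362, 265), (0.6, 346, 248), (0.51, 134, 202)]
offcut_tee top [(0.64, 208, 166)]
offcut_tee scene [(0.63, 312, 240)]
bin top [(0.88, 253, 225)]
bin scene [(0.82, 267, 201), (0.25, 252, 236)]
tray top [(0.67, 191, 227)]
tray scene [(0.76, 333, 204)]
can top [(0.9, 365, 190)]
can scene [(0.73, 151, 213)]
nozzle_top top [(0.41, 375, 184)]
nozzle_top scene [(0.46, 145, 172)]
tape top [(0.83, 392, 207)]
tape scene [(0.58, 133, 201)]
glue top [(0.69, 155, 169)]
glue scene [(0.9, 378, 247)]
driver top [(0.52, 317, 143)]
driver scene []
plane top [(0.92, 134, 222)]
plane scene [(0.78, 393, 209), (0.17, 134, 200)]
pencil_cup top [(0.66, 385, 243)]
pencil_cup scene [(0.9, 153, 180)]
[0.3656264  0.01823606 1.9791977 ] 499.1595806656676
[1.64596173 0.23387922 0.86559694] 375.7190215362674
```

View pics/top0.png

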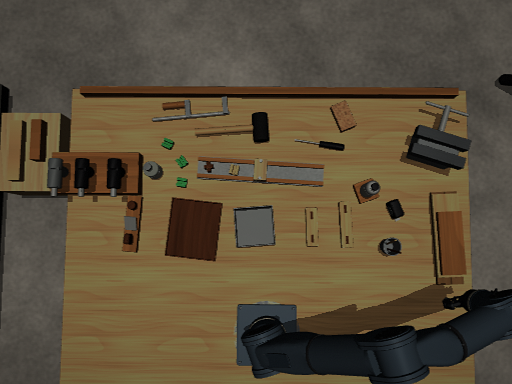

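View pics/scene0.png

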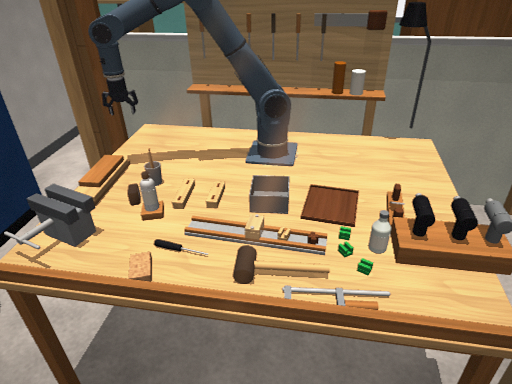

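The top view shows the jig from (197,160) to (323,180) with its bridge at (260,169). There are two pieces in the channel: a dark cross at (209,167) and a pale piece at (235,170). Three green look-alikes lie off the jig at (168,143), (181,161) and (181,182). The rails are at (312,226) and (346,224), the bin at (254,226), the tray at (194,229) and the can at (368,188).

Run:
```python
from h import *
a=env.read_camera('top');im=a['image'][:,:,::-1]
b=env.read_camera('scene');jm=b['image'][:,:,::-1]
A=cv2.resize(im[145:195,185:335],None,fx=5,fy=5,interpolation=cv2.INTER_CUBIC)
B=cv2.resize(jm[205:260,180:335],(750,266),interpolation=cv2.INTER_CUBIC)
cv2.imwrite('pics/crop1.png',np.vstack([A,B]))
for n,z in [('jig',.012),('rail_short',.032),('rail_long',.032),('bin',.08),('tray',.015),('can',.1)]:
    for d in env.cut_out('top',n)[:2]:
        m=np.array(d['region']).astype(np.uint8)
        ys,xs=np.nonzero(m); P=np.array([ray(a,u,v,z)[:2] for u,v in zip(xs,ys)],np.float32)
        r=cv2.minAreaRect(P); print(n,round(d['p'],2),np.round(r[0],3),np.round(r[1],3),round(r[2],1))
c=env.read_camera('wrist')
p=np.array(env.sense()['position']);R=np.array(c['R']);print('wristcam',-R.T@c['t']-p,R.round(3).tolist(),c['fx'])
```

```text
jig 0.87 [0.638 0.026] [0.504 0.098] 86.0
jig 0.59 [0.426 0.529] [0.064 0.222] 86.5
rail_short 0.77 [ 0.418 -0.177] [0.144 0.046] 0.5
rail_long 0.84 [ 0.427 -0.308] [0.184 0.051] 4.7
rail_long 0.26 [ 0.564 -0.393] [0.086 0.101] 15.7
bin 0.72 [0.419 0.045] [0.153 0.154] 5.1
bin 0.71 [ 0.417 -0.17 ] [0.14  0.042] 0.5
tray 0.94 [0.407 0.288] [0.206 0.234] 84.4
tray 0.73 [ 0.579 -0.427] [0.028 0.031] 44.7
can 0.67 [ 0.557 -0.382] [0.078 0.099] 20.1
wristcam [0.07980494 0.02114929 0.14219413] [[0.263, -0.965, -0.0], [-0.914, -0.249, 0.321], [-0.309, -0.084, -0.947]] 284.1783431192593
```

View pics/crop1.png

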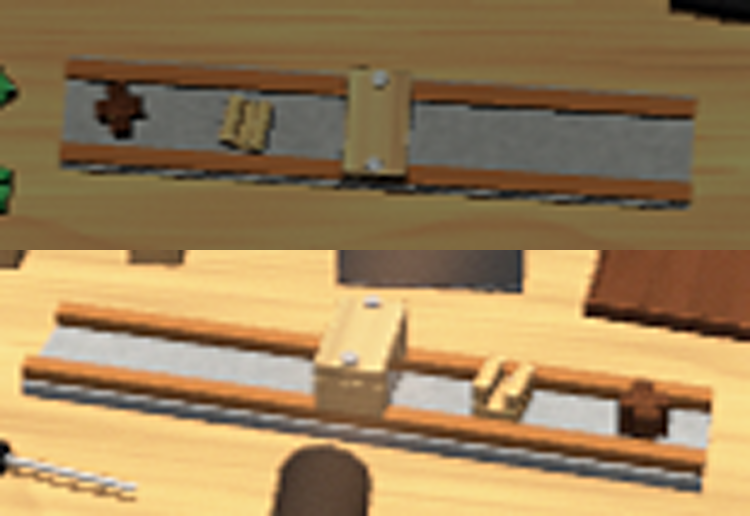

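The crop shows exactly two offcuts on the +y side. The pale grooved one at (235,170) is offcut_fork. The brown cross at (209,167) is offcut_tee. The green ones on the bench are look-alikes. I'll move the wrist camera over the jig for finer measurements.

>>> carry_out --series '[[[0,0,0.5],0],[[0,0,0.5],0],[[0,0,0.5],0],[[0,0,0.5],0],[[0.455,0.335,0],0],[[0.455,0.335,0],0],[[0.455,0.335,0],0],[[0.455,0.335,0],0],[[0.455,0.335,0],0],[[0.455,0.335,0],0],[[0.455,0.335,0],0],[[0.455,0.335,0],0],[[0.455,0.335,0],0],[[0.455,0.335,0],0],[[0.455,0.335,0],0],[[0.455,0.335,0],0]]' --jaw 0.75

```text
t: 3.48
position: [0.4513, -0.4494, 0.3314]
tcp_rot: [3.114, 0.416, 0.0]
wrist_force: [0.4, -0.7, -0.3]
finger_gap: 0.748
grip_force: 0.0
```

>>> carry_out --series '[[[0.07,0.55,0],-0.0027],[[0.07,0.55,0],-0.0027],[[0.07,0.55,0],-0.0027],[[0.07,0.55,0],-0.0027],[[0.07,0.55,0],-0.0027],[[0.07,0.55,0],-0.0027],[[0.07,0.55,0],-0.0027],[[0.07,0.55,0],-0.0027],[[0.07,0.55,0],-0.0027],[[0.07,0.55,0],-0.0027],[[0.07,0.55,0],-0.0027],[[0.07,0.55,0],-0.0027],[[0.07,0.55,0],-0.0027],[[0.07,0.55,0],-0.0027],[[0.07,0.55,0],-0.0027],[[0.07,0.55,0],-0.0027],[[0.07,0.55,0],-0.0027],[[0.07,0.55,0],-0.0027],[[0.07,0.55,0],-0.0027],[[0.07,0.55,0],-0.0027]]'

```text
t: 5.15
position: [0.5203, 0.101, 0.3315]
tcp_rot: [-3.139, 0.117, -0.001]
wrist_force: [1.0, -1.1, -0.9]
finger_gap: 0.751
grip_force: 0.0
```

```bash
cat >> h.py <<'E'
from scipy.spatial.transform import Rotation as Ro
def pose():
    s=env.sense(); x=Ro.from_rotvec(s['tcp_rot']).as_matrix()
    print('t',round(s['t'],1),'tcp',np.round(s['position'],4),'psi',round(np.degrees(np.arctan2(x[1,0],x[0,0])),2),'zaxis',x[:,2].round(3),'F',np.round(s['wrist_force'],1),'gap',round(s['finger_gap'],3),'grip',round(s['grip_force'],1))
def cut(cam,c,n,z,k=2):
    for d in env.cut_out(cam,n)[:k]:
        ys,xs=np.nonzero(np.array(d['region'])); 
        if len(xs)<5: continue
        P=np.array([ray(c,u,v,z)[:2] for u,v in zip(xs,ys)],np.float32); r=cv2.minAreaRect(P)
        print(n,round(d['p'],2),'px',int(xs.mean()),int(ys.mean()),'rect',np.round(r[0],4),np.round(r[1],3),round(r[2],1))
E
python3 - <<'E'
from h import *
pose()
c=save('wrist','w1')
for n,z in [('jig',.024),('offcut_fork',.042),('offcut_tee',.042),('offcut_tenon',.042),('offcut_step',.042),('bin',.08),('tray',.015)]: cut('wrist',c,n,z,3)
E
```

```text
t 5.2 tcp [0.5203 0.101  0.3315] psi -4.27 zaxis [ 0.  0. -1.] F [ 1.  -1.1 -0.9] gap 0.751 grip 0.0
jig 0.96 px 304 66 rect [0.6394 0.0288] [0.5   0.096] 86.7
offcut_fork 0.85 px 99 117 rect [0.5899 0.3259] [0.049 0.034] 85.8
offcut_fork 0.78 px 83 59 rect [0.6689 0.3272] [0.048 0.042] 36.7
offcut_fork 0.7 px 226 71 rect [0.6388 0.1319] [0.036 0.038] 78.8
offcut_tee 0.91 px 156 68 rect [0.65   0.2284] [0.041 0.039] 58.1
offcut_tenon 0.24 px 226 70 rect [0.6397 0.1316] [0.036 0.041] 78.1
bin 0.79 px 290 211 rect [0.4276 0.0504] [0.168 0.151] 4.8
tray 0.76 px 149 211 rect [0.4068 0.2889] [0.202 0.234] 83.9
```

View pics/w1.png

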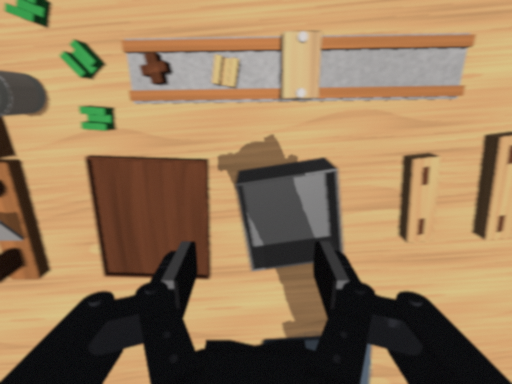

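The wrist view shows the fork at (225,71) and the cross at (156,68) in the channel. The bridge is at (300,65), the bin at (290,211) and the tray at (149,215). The +y half of the channel has nothing else in it. I'll go over the fork.

>>> carry_out --series '[[[0.236,0.06,-0.36],-0.0019],[[0.236,0.06,-0.36],-0.0019],[[0.236,0.06,-0.36],-0.0019],[[0.236,0.06,-0.36],-0.0019],[[0.236,0.06,-0.36],-0.0019],[[0.236,0.06,-0.36],-0.0019],[[0.236,0.06,-0.36],-0.0019],[[0.236,0.06,-0.36],-0.0019],[[0.236,0.06,-0.36],-0.0019],[[0.236,0.06,-0.36],-0.0019],[[0,0,0],0]]'

```text
t: 6.47
position: [0.6384, 0.1286, 0.1475]
tcp_rot: [3.125, -0.305, -0.006]
wrist_force: [-1.0, -0.4, -0.2]
finger_gap: 0.748
grip_force: 0.0
```

Run:
```python
from h import *
pose()
c=save('wrist','w2')
for n,z in [('offcut_fork',.042),('offcut_tee',.042)]: cut('wrist',c,n,z,3)
```

```text
t 6.5 tcp [0.6384 0.1286 0.1475] psi -11.16 zaxis [-0.004 -0.001 -1.   ] F [-1.  -0.4 -0.2] gap 0.748 grip 0.0
offcut_fork 0.85 px 250 183 rect [0.6442 0.131 ] [0.033 0.045] 77.4
offcut_fork 0.85 px 40 189 rect [0.6779 0.32  ] [0.043 0.05 ] 36.0
offcut_fork 0.64 px 74 259 rect [0.602  0.3193] [0.054 0.045] 82.4
offcut_tee 0.68 px 147 193 rect [0.6554 0.226 ] [0.04  0.044] 42.1
```

View pics/w2.png

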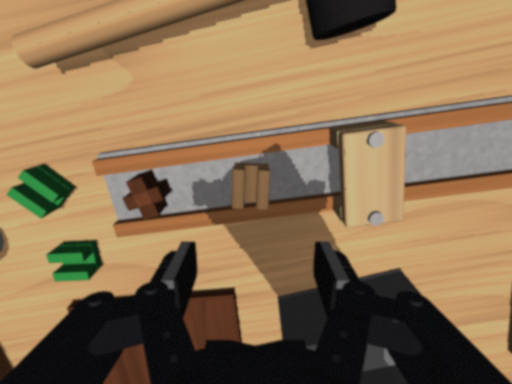

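>>> carry_out --series '[[[0.004,0.006,-0.324],0],[[0.004,0.006,-0.324],0],[[0.004,0.006,-0.324],0],[[0.004,0.006,-0.324],0],[[0.004,0.006,-0.324],0],[[0.004,0.006,-0.324],0],[[0.004,0.006,-0.324],0],[[0.004,0.006,-0.324],0],[[0,0,0],0]]'

```text
t: 7.37
position: [0.6386, 0.1314, 0.0205]
tcp_rot: [3.126, -0.303, -0.004]
wrist_force: [-0.0, 1.0, -0.2]
finger_gap: 0.751
grip_force: 0.0
```

>>> carry_out --series '[[[0,0,0],0],[[0,0,0],0],[[0,0,0],0],[[0,0,0],0],[[0,0,0],0],[[0,0,0],0],[[0,0,0],0],[[0,0,0],0],[[0,0,0],0]]' --jaw 0.1 --squeeze 50

```text
t: 8.12
position: [0.6411, 0.1322, 0.0238]
tcp_rot: [-3.126, 0.303, -0.005]
wrist_force: [-0.4, -0.6, 7.3]
finger_gap: 0.387
grip_force: 49.9
```

>>> carry_out --series '[[[0,0,0.3],0],[[0,0,0.4],0],[[0,0,0.4],0],[[0,0,0.5],0],[[0,0,0.5],0],[[0,0,0.5],0],[[0,0,0.4],0]]'

```text
t: 8.7
position: [0.6405, 0.1322, 0.175]
tcp_rot: [-3.126, 0.303, -0.005]
wrist_force: [0.4, -0.8, -0.2]
finger_gap: 0.385
grip_force: 49.2
```

>>> carry_out --series '[[[-0.42,-0.174,0],0],[[-0.42,-0.174,0],0],[[-0.42,-0.174,0],0],[[-0.42,-0.174,0],0],[[-0.42,-0.174,0],0],[[-0.42,-0.174,0],0],[[-0.42,-0.174,0],0],[[-0.42,-0.174,0],0],[[-0.42,-0.174,0],0],[[-0.42,-0.174,0],0],[[0,0,0],0]]'

```text
t: 9.62
position: [0.4259, 0.0431, 0.1724]
tcp_rot: [3.125, -0.304, -0.002]
wrist_force: [-0.5, 0.1, -0.8]
finger_gap: 0.391
grip_force: 33.1
```

Run:
```python
from h import *
pose()
c=save('wrist','w3')
for n,z in [('bin',.08),('offcut_fork',.06)]: cut('wrist',c,n,z,3)
```

```text
t 9.6 tcp [0.4259 0.0431 0.1724] psi -11.13 zaxis [-0.002 -0.001 -1.   ] F [-0.5  0.1 -0.8] gap 0.391 grip 33.1
bin 0.88 px 247 176 rect [0.4199 0.05  ] [0.152 0.15 ] 4.5
offcut_fork 0.93 px 255 252 rect [0.3537 0.0565] [0.069 0.103] 77.3
```

View pics/w3.png

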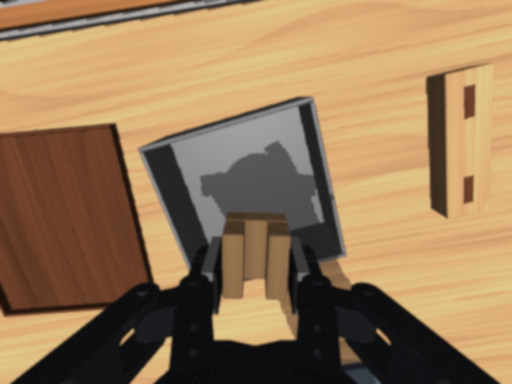

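The fork is held and the bin is centred under it, with its rim from (140,150) to (340,260). I'll lower and release.

>>> carry_out --series '[[[0,0.02,-0.4],0],[[0,0.02,-0.4],0],[[0,0.02,-0.4],0],[[0,0,-0.4],0],[[0,0,-0.3],0],[[0,0,-0.2],0],[[0,0,0],0]]'

```text
t: 10.35
position: [0.4303, 0.0486, 0.0651]
tcp_rot: [3.127, -0.301, -0.003]
wrist_force: [-0.6, 0.8, 0.0]
finger_gap: 0.384
grip_force: 54.7
```

>>> carry_out --series '[[[0,0,0],0],[[0,0,0],0],[[0,0,0],0],[[0,0,0],0],[[0,0,0.3],0],[[0,0,0.4],0],[[0,0,0.4],0],[[0,0,0.4],0],[[0,0,0.4],0]]' --jaw 0.7

```text
t: 11.1
position: [0.4299, 0.0481, 0.1633]
tcp_rot: [-3.127, 0.303, -0.001]
wrist_force: [1.1, 0.5, -0.2]
finger_gap: 0.699
grip_force: 0.0
```

>>> carry_out --series '[[[0.36,0.3,0],0],[[0.36,0.3,0],0],[[0.36,0.3,0],0],[[0.36,0.3,0],0],[[0.36,0.3,0],0],[[0.36,0.3,0],0],[[0.36,0.3,0],0],[[0.36,0.3,0],0],[[0.36,0.3,0],0],[[0.36,0.3,0],0],[[0.36,0.3,0],0],[[0.36,0.3,0],0],[[0,0,0],0]]'

```text
t: 12.18
position: [0.6481, 0.2317, 0.1618]
tcp_rot: [-3.124, 0.299, -0.003]
wrist_force: [-0.2, 0.3, -0.3]
finger_gap: 0.7
grip_force: 0.0
```

Run:
```python
from h import *
pose()
c=save('wrist','w4')
for n,z in [('offcut_tee',.042),('offcut_fork',.03),('bin',.08)]: cut('wrist',c,n,z,3)
```

```text
t 12.2 tcp [0.6481 0.2317 0.1618] psi -10.93 zaxis [ 0.002  0.003 -1.   ] F [-0.2  0.3 -0.3] gap 0.7 grip 0.0
offcut_tee 0.93 px 253 180 rect [0.6544 0.2315] [0.038 0.037] 46.0
offcut_fork 0.86 px 147 175 rect [0.6762 0.3364] [0.039 0.046] 36.5
offcut_fork 0.79 px 168 241 rect [0.6027 0.3383] [0.034 0.06 ] 29.2
offcut_fork 0.61 px 452 323 rect [0.4301 0.0315] [0.009 0.008] 1.8
bin 0.57 px 459 307 rect [0.4712 0.0773] [0.17  0.138] 4.8
```

View pics/w4.png

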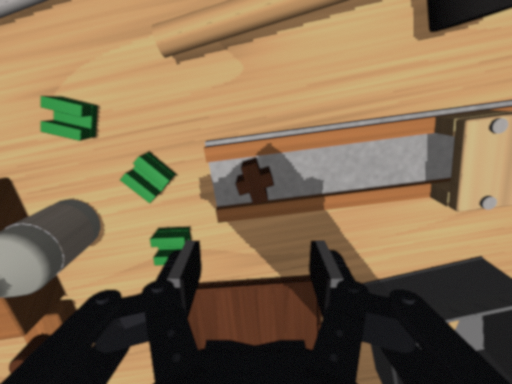

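The dark cross is at (253,180) in the channel. Next I'll fit its yaw.

Run:
```python
from h import *
from scipy.optimize import minimize
c=env.read_camera('wrist')
d=env.cut_out('wrist','offcut_tee')[0]
m=np.array(d['region']);ys,xs=np.nonzero(m)
P=np.array([ray(c,u,v,.042)[:2] for u,v in zip(xs,ys)])
def ins(x,y): return ((abs(x)<.02)&(abs(y)<.008))|((abs(x)<.007)&(abs(y)<.018))
# render prism silhouette into image, compare IoU
best=[]
yy,xx=np.mgrid[-.021:.0211:.001,-.021:.0211:.001]; k=ins(xx,yy); T=np.c_[xx[k],yy[k]]
dm=cv2.dilate(m.astype(np.uint8),None)
for th in range(-90,90,3):
  t=np.radians(th);Q=T@np.array([[np.cos(t),np.sin(t)],[-np.sin(t),np.cos(t)]])
  for x in np.arange(.640,.660,.002):
    for y in np.arange(.222,.240,.002):
      im=np.zeros(m.shape,bool)
      for z in (.012,.022,.032,.042):
        X=np.c_[Q+[x,y],np.full(len(Q),z)]@np.array(c['R']).T+c['t']
        u=np.rint(c['fx']*X[:,0]/X[:,2]+c['cx']).astype(int);v=np.rint(c['fy']*X[:,1]/X[:,2]+c['cy']).astype(int)
        im[v,u]=1
      best.append(((im&m).sum()/(im|m).sum(),th,x,y))
best.sort(reverse=True)
for b in best[:6]: print(np.round(b,3))
# jig line fit: walls (brown) rectangle at .024
```

```text
[0.932 6.    0.652 0.232]
[0.916 9.    0.652 0.232]
[0.908 3.    0.652 0.232]
[ 0.89  12.     0.652  0.232]
[0.878 6.    0.65  0.232]
[0.877 0.    0.652 0.232]
```

>>> carry_out --series '[[[0.01,0,0],0.0059],[[0.01,0,0],0.0059],[[0.01,0,-0.2],0.0059],[[0.01,0,-0.3],0.0059],[[0.01,0,-0.4],0.0059],[[0.01,0,-0.4],0.0059],[[0.01,0,-0.4],0.0059],[[0.01,0,-0.4],0.0059],[[0,0,-0.4],0],[[0,0,-0.26],0],[[0,0,0],0],[[0,0,0],0]]'

```text
t: 13.48
position: [0.6496, 0.2277, 0.0237]
tcp_rot: [3.137, 0.162, -0.001]
wrist_force: [0.6, -0.2, 1.0]
finger_gap: 0.705
grip_force: 0.0
```

>>> carry_out --series '[[[0,0,0],0],[[0,0,0],0],[[0,0,0],0],[[0,0,0],0],[[0,0,0],0],[[0,0,0],0],[[0,0,0],0],[[0,0,0],0],[[0,0,0],0]]' --jaw 0.1

```text
t: 14.23
position: [0.6509, 0.2285, 0.0255]
tcp_rot: [-3.137, -0.162, -0.004]
wrist_force: [-0.1, -0.5, 7.7]
finger_gap: 0.407
grip_force: 50.5
```

>>> carry_out --series '[[[0,0,0.3],0],[[0,0,0.4],0],[[0,0,0.4],0],[[0,0,0.5],0],[[0,0,0.5],0],[[0,0,0.5],0],[[0,0,0.4],0],[[0,0,0],0]]'

```text
t: 14.9
position: [0.652, 0.2291, 0.1794]
tcp_rot: [-3.135, -0.162, -0.012]
wrist_force: [0.6, 0.5, 0.4]
finger_gap: 0.407
grip_force: 49.9
```

>>> carry_out --series '[[[-0.37,-0.305,0],0],[[-0.37,-0.305,0],0],[[-0.37,-0.305,0],0],[[-0.37,-0.305,0],0],[[-0.37,-0.305,0],0],[[-0.37,-0.305,0],0],[[-0.37,-0.305,0],0],[[-0.37,-0.305,0],0],[[-0.37,-0.305,0],0],[[-0.37,-0.305,0],0],[[-0.37,-0.305,0],0],[[-0.37,-0.305,0],0],[[0,0,-0.4],0],[[0,0,-0.4],0],[[0,0,-0.4],0],[[0,0,-0.4],0],[[0,0,-0.2],0],[[0,0,0],0]]'

```text
t: 16.4
position: [0.4268, 0.045, 0.0822]
tcp_rot: [3.137, 0.163, -0.004]
wrist_force: [-0.5, -0.8, -1.1]
finger_gap: 0.409
grip_force: 49.9
```

>>> carry_out --series '[[[0,0,0],0],[[0,0,0],0],[[0,0,0],0],[[0,0,0],0],[[0,0,0.3],0],[[0,0,0.4],0],[[0,0,0.4],0],[[0,0,0.4],0],[[0,0,0.4],0],[[0,0,0.4],0],[[0,0,0.4],0],[[0,0,0.4],0],[[0.2,-0.4,0],0],[[0.2,-0.4,0],0],[[0.2,-0.4,0],0],[[0.2,-0.4,0],0],[[0.2,-0.4,0],0],[[0.2,-0.4,0],0]]' --jaw 0.7

```text
t: 17.9
position: [0.4882, -0.076, 0.2394]
tcp_rot: [3.137, 0.163, 0.001]
wrist_force: [-0.4, 0.5, 0.0]
finger_gap: 0.698
grip_force: 0.0
```

Run:
```python
from h import *
pose()
c=save('wrist','w5'); a=env.read_camera('top'); b=env.read_camera('scene')
for n,z in [('offcut_tee',.03),('offcut_fork',.03),('bin',.08),('rail_short',.032),('rail_long',.032),('jig',.024)]: cut('wrist',c,n,z,2)
for cam,k in (('top',a),('scene',b),('wrist',c)):
    for d in env.mark_of(cam,'nozzle_top')[:2]:
        u,v=d['centre'][0]*512,d['centre'][1]*384; print(cam,d['p'],u,v,ray(k,u,v,.184))
    for n in ('offcut_tenon','offcut_step','offcut_tee','offcut_fork'):
        print(n,[(round(d['p'],2),ray(k,d['centre'][0]*512,d['centre'][1]*384,.03)[:2].round(3).tolist()) for d in env.mark_of(cam,n)[:3]])
```

```text
t 17.9 tcp [ 0.4882 -0.076   0.2394] psi 5.94 zaxis [ 0.001 -0.    -1.   ] F [-0.4  0.5  0. ] gap 0.698 grip 0.0
offcut_tee 0.61 px 153 207 rect [0.4178 0.0518] [0.039 0.058] 55.0
offcut_fork 0.7 px 161 187 rect [0.4467 0.0419] [0.042 0.023] 85.0
offcut_fork 0.58 px 153 207 rect [0.4173 0.0521] [0.038 0.055] 55.5
bin 0.8 px 140 208 rect [0.4254 0.0445] [0.165 0.161] 4.9
rail_short 0.68 px 319 208 rect [ 0.4229 -0.1697] [0.153 0.049] 2.5
rail_long 0.84 px 414 217 rect [ 0.431  -0.2968] [0.185 0.061] 2.9
jig 0.71 px 218 39 rect [6.334e-01 1.000e-04] [0.441 0.088] 86.7
top 0.38 372.8896 184.0896 [ 0.56859781 -0.3820131   0.184     ]
offcut_tenon []
offcut_step []
offcut_tee [(0.42, [0.425, 0.029])]
offcut_fork [(0.67, [0.589, 0.339]), (0.43, [0.669, 0.332]), (0.4, [0.75, 0.401])]
scene 0.52 143.8208 170.9184 [ 0.55429038 -0.39155177  0.184     ]
offcut_tenon []
offcut_step []
offcut_tee [(0.41, [0.422, 0.042])]
offcut_fork [(0.65, [0.698, 0.349]), (0.53, [0.627, 0.34])]
offcut_tenon []
offcut_step []
offcut_tee [(0.81, [0.418, 0.048])]
offcut_fork [(0.8, [0.431, 0.043])]
```

View pics/w5.png

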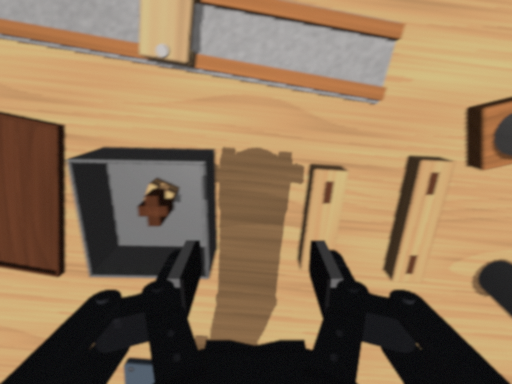

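Both offcuts lie in the bin at (155,200) and the channel is clear. Now to the spray can.

>>> carry_out --series '[[[0.095,-0.517,0.05],0],[[0.095,-0.517,0.05],0],[[0.095,-0.517,0.05],0],[[0.095,-0.517,0.05],0],[[0.095,-0.517,0.05],0],[[0.095,-0.517,0.05],0],[[0.095,-0.517,0.05],0],[[0.095,-0.517,0.05],0],[[0.095,-0.517,0.05],0],[[0.095,-0.517,0.05],0],[[0.095,-0.517,0.05],0],[[0.095,-0.517,0.05],0],[[0,0,0],0],[[0,0,0],0]]' --jaw 0

```text
t: 20.27
position: [0.5444, -0.3866, 0.268]
tcp_rot: [-3.137, -0.159, 0.001]
wrist_force: [-0.1, 0.4, -0.7]
finger_gap: -0.003
grip_force: 0.0
```

Run:
```python
from h import *
pose()
c=save('wrist','w6')
for d in env.mark_of('wrist','nozzle_top')[:2]:
    u,v=d['centre'][0]*512,d['centre'][1]*384; print(d['p'],u,v,ray(c,u,v,.184))
for n,z in [('can',.15),('nozzle_top',.184)]: cut('wrist',c,n,z)
```

```text
t 20.3 tcp [ 0.5444 -0.3866  0.268 ] psi 5.8 zaxis [-0.001  0.    -1.   ] F [-0.1  0.4 -0.7] gap -0.003 grip 0.0
0.55 257.3824 182.016 [ 0.56005416 -0.38767074  0.184     ]
can 0.76 px 256 151 rect [ 0.5748 -0.3864] [0.074 0.056] 19.1
nozzle_top 0.57 px 256 177 rect [ 0.5637 -0.3868] [0.027 0.028] 51.2
nozzle_top 0.43 px 105 222 rect [ 0.5052 -0.26  ] [0.095 0.036] 1.1
```

View pics/w6.png

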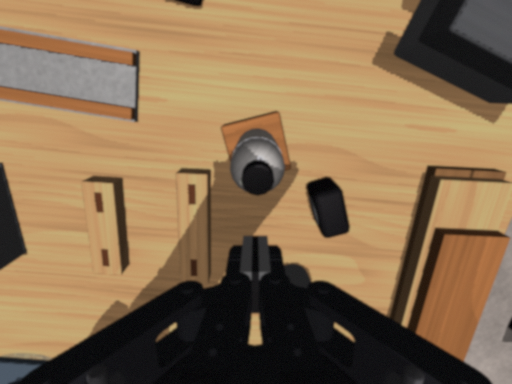

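The cap is at (258,178), which puts it at about (0.562,-0.387). I'll align and descend to just above it.

>>> carry_out --series '[[[0.088,0,0],0],[[0.088,0,0],0],[[0.088,0,-0.2],0],[[0.088,0,-0.3],0],[[0,0,-0.3],0],[[0,0,-0.3],0],[[0,0,-0.2],0],[[0,0,-0.2],0],[[0,0,0],0],[[0,0,0],0]]'

```text
t: 21.3
position: [0.5625, -0.385, 0.1933]
tcp_rot: [-3.137, -0.163, 0.001]
wrist_force: [-0.1, -0.2, 0.3]
finger_gap: 0.005
grip_force: 0.0
```

>>> carry_out --series '[[[0,0,-0.06],0],[[0,0,-0.06],0],[[0,0,-0.04],0],[[0,0,0],0],[[0,0,0],0]]'

```text
t: 21.72
position: [0.5625, -0.3851, 0.1858]
tcp_rot: [3.137, 0.163, 0.0]
wrist_force: [-0.5, -0.0, 0.7]
finger_gap: -0.002
grip_force: 0.0
```

>>> carry_out --series '[[[0,0,-0.04],0],[[0,0,-0.04],0],[[0,0,-0.04],0],[[0,0,-0.04],0],[[0,0,0],0],[[0,0,0],0]]'

```text
t: 22.22
position: [0.5628, -0.3853, 0.1782]
tcp_rot: [3.137, 0.163, 0.001]
wrist_force: [0.4, 1.0, 5.7]
finger_gap: 0.005
grip_force: 2.7
```

>>> carry_out --series '[[[0,0,-0.02],0],[[0,0,-0.02],0],[[0,0,-0.02],0],[[0,0,0],0],[[0,0,0],0],[[0,0,0],0]]'

```text
t: 22.72
position: [0.5629, -0.3854, 0.1778]
tcp_rot: [3.136, 0.162, 0.004]
wrist_force: [-6.6, 3.8, 23.6]
finger_gap: -0.006
grip_force: 12.2
```

The nozzle bottomed out: full 6 mm of travel and 23 N, well over the 5.6 N needed. I'll release it, open, and swing to the short rail with the tool turned to 180° yaw.

>>> carry_out --series '[[[0,0,0.1],0],[[0,0,0.2],0],[[0,0,0.3],0],[[0,0,0.3],0],[[0,0,0.3],0],[[0,0,0.3],0.0186],[[-0.124,0.28,0],0.0186],[[-0.124,0.28,0],0.0186],[[-0.124,0.28,0],0.0186],[[-0.124,0.28,0],0.0186],[[-0.124,0.28,0],0.0186],[[-0.124,0.28,0],0.0186],[[-0.124,0.28,0],0.0186],[[-0.124,0.28,0],0.0186],[[-0.124,0.28,0],0.0186],[[-0.124,0.28,0],0.0186],[[-0.124,0.28,0],0.0186],[[-0.124,0.28,0],0.0186],[[-0.124,0.28,0],0.0186]]'

```text
t: 24.3
position: [0.4813, -0.2025, 0.2497]
tcp_rot: [-2.019, -2.407, 0.001]
wrist_force: [-0.6, 0.1, 0.4]
finger_gap: 0.007
grip_force: 0.0
```

>>> carry_out --series '[[[-0.124,0.28,0],0.0186],[[-0.124,0.28,0],0.0186],[[0,0,-0.1],0.0186],[[0,0,-0.1],0.0186],[[0,0,-0.1],0.0186],[[0,0,-0.1],0.0186],[[0,0,-0.1],0.0186],[[0,0,-0.1],0.0186],[[0,0,-0.1],0.0186],[[0,0,-0.1],0.0186],[[0,0,-0.1],0.0186],[[0,0,-0.1],0.0186],[[0,0,0],0],[[0,0,0],0]]' --jaw 0.75

```text
t: 25.47
position: [0.4692, -0.1752, 0.1995]
tcp_rot: [-0.005, -3.141, -0.001]
wrist_force: [-0.1, -1.2, 0.1]
finger_gap: 0.747
grip_force: 0.0
```

```bash
cat >> h.py <<'E'
def fitbox(c,m,L,W,z0,z1,x0,y0,th0):
    # refine box pose (x,y,yaw deg) by IoU of silhouette in image
    from scipy.optimize import minimize
    def f(p):
        t=np.radians(p[2]);r=np.array([[np.cos(t),-np.sin(t)],[np.sin(t),np.cos(t)]])
        pts=[proj(c,[*(r@np.array([a*L/2,b*W/2])+p[:2]),z]) for a in(-1,1) for b in(-1,1) for z in(z0,z1)]
        im=np.zeros((384*4,512*4),np.uint8)
        cv2.fillConvexPoly(im,cv2.convexHull((np.array(pts)*4+2).round().astype(np.int32)),255)
        im=cv2.resize(im,(512,384),interpolation=cv2.INTER_AREA)/255.
        return -np.minimum(im,m).sum()/np.maximum(im,m).sum()
    s=np.array([[0,0,0],[.008,0,0],[0,.008,0],[0,0,5]])+[x0,y0,th0]
    r=minimize(f,s[0],method='Nelder-Mead',options=dict(initial_simplex=s,xatol=1e-4,fatol=1e-4))
    return r.x.round(4),round(-r.fun,3)
E
python3 - <<'E'
from h import *
pose()
c=save('wrist','w7')
for n,L,x,y in (('rail_short',.15,.42,-.173),('rail_long',.18,.428,-.302)):
    for d in env.cut_out('wrist',n)[:2]:
        m=np.array(d['region']).astype(float); print(n,d['p'],np.round(d['centre'],2),m.sum(),fitbox(c,m,L,.044,0,.032,x,y,2))
E
```

```text
t 25.5 tcp [ 0.4692 -0.1752  0.1995] psi 179.82 zaxis [-0.001  0.001 -1.   ] F [-0.1 -1.2  0.1] gap 0.747 grip 0.0
rail_short 0.92 [0.5 0.3] 5761.0 (array([ 0.4177, -0.1744,  1.8426]), np.float64(0.956))
rail_long 0.76 [0.27 0.32] 8584.0 (array([ 0.4283, -0.3068,  3.2278]), np.float64(0.982))
```

View pics/w7.png

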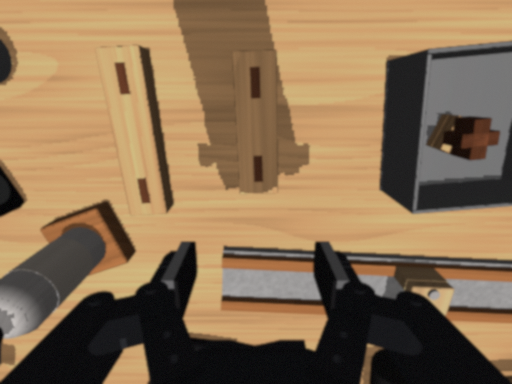

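The short rail is at (256,120) between the fingers, the long rail at (135,130), and both offcuts are still in the bin. I'll grip the short rail off-centre.

>>> carry_out --series '[[[-0.002,0.005,-0.373],0.0006],[[-0.002,0.005,-0.373],0.0006],[[-0.002,0.005,-0.373],0.0006],[[-0.002,0.005,-0.373],0.0006],[[-0.002,0.005,-0.373],0.0006],[[-0.002,0.005,-0.373],0.0006],[[-0.002,0.005,-0.373],0.0006],[[-0.002,0.005,-0.373],0.0006],[[-0.002,0.005,-0.373],0.0006],[[-0.002,0.005,-0.373],0],[[0,0,0],0],[[0,0,0],0]]'

```text
t: 26.62
position: [0.4684, -0.1724, 0.0132]
tcp_rot: [0.053, -3.14, 0.0]
wrist_force: [0.9, 0.0, 0.6]
finger_gap: 0.75
grip_force: 0.0
```

>>> carry_out --series '[[[0,0,0],0],[[0,0,0],0],[[0,0,0],0],[[0,0,0],0],[[0,0,0],0],[[0,0,0],0],[[0,0,0],0],[[0,0,0],0]]' --jaw 0.2 --squeeze 70

```text
t: 27.28
position: [0.4694, -0.1728, 0.0147]
tcp_rot: [-0.053, 3.139, -0.001]
wrist_force: [-0.6, 1.1, 7.4]
finger_gap: 0.492
grip_force: 71.5
```

>>> carry_out --series '[[[0,0,0.2],0],[[0,0,0.3],0],[[0,0,0.4],0],[[0,0,0.5],0],[[0,0,0.5],0],[[0,0,0.3],0],[[0,0,0],0]]'

```text
t: 27.87
position: [0.4701, -0.1728, 0.1271]
tcp_rot: [-0.053, 3.136, -0.003]
wrist_force: [0.6, 0.2, -1.6]
finger_gap: 0.495
grip_force: 71.3
```

Run:
```python
from h import *
pose()
c=save('wrist','w8')
d=env.cut_out('wrist','jig')
for k in d[:1]: print(k['p'],np.round(k['centre'],2))
# jig pose from earlier picture w1 (known camera): refit using stored? use top camera now
a=env.read_camera('top')
for k in env.cut_out('top','jig')[:1]:
    m=np.array(k['region']).astype(float); print('top jig',k['p'],fitbox(a,m,.5,.09,0,.024,.639,.0288,86.5))
b=env.read_camera('scene')
for k in env.cut_out('scene','jig')[:1]:
    m=np.array(k['region']).astype(float); print('scene jig',k['p'],fitbox(b,m,.5,.09,0,.024,.639,.0288,86.5))
for k in env.cut_out('wrist','rail_short')[:1]:
    ys,xs=np.nonzero(k['region']);r=cv2.minAreaRect(np.c_[xs,ys].astype(np.float32));print(k['p'],r)
```

```text
t 27.9 tcp [ 0.4701 -0.1728  0.1271] psi -178.05 zaxis [ 0.005 -0.002 -1.   ] F [ 0.6  0.2 -1.6] gap 0.495 grip 71.3
0.78 [0.84 0.84]
top jig 0.7 (array([6.37400e-01, 2.69000e-02, 8.64631e+01]), np.float64(0.939))
scene jig 0.92 (array([6.36700e-01, 2.90000e-02, 8.63333e+01]), np.float64(0.888))
0.64 ((257.0, 152.0), (304.0, 114.0), 90.0)
```

>>> carry_out --series '[[[0.212,0.059,0],-0.0177],[[0.212,0.059,0],-0.0177],[[0.212,0.059,0],-0.0177],[[0.212,0.059,0],-0.0177],[[0.212,0.059,0],-0.0177],[[0.212,0.059,0],-0.0177],[[0.212,0.059,0],-0.0177],[[0.212,0.059,0],-0.0177],[[0.212,0.059,0],-0.0177],[[0.212,0.059,0],-0.0177],[[0.212,0.059,0],-0.0177],[[0.212,0.059,0],-0.0177],[[0.212,0.059,0],-0.0177],[[0.212,0.059,0],-0.0177],[[0.212,0.059,0],-0.0177],[[0,0,0],0],[[0,0,0],0]]'

```text
t: 29.63
position: [0.6272, -0.1276, 0.1222]
tcp_rot: [-2.285, -2.155, 0.002]
wrist_force: [-0.5, 0.3, -1.8]
finger_gap: 0.495
grip_force: 71.3
```

Run:
```python
from h import *
pose()
c=save('wrist','w9')
R=np.array(c['R'])
np.savez('w9.npz',R=R,t=c['t'],f=[c['fx'],c['fy'],c['cx'],c['cy']])
im=c['image'].copy()
# overlay: predicted jig inner wall tops and rail top outline
def L(P,Q,col): cv2.line(im,tuple(int(round(v*1)) for v in proj(c,P)),tuple(int(round(v)) for v in proj(c,Q)),col,1)
th=np.radians(-3.55);r=np.array([[np.cos(th),-np.sin(th)],[np.sin(th),np.cos(th)]])
for x in(-.026,.026,-.045,.045):
    P=r@[x,-.25]+[.6385,.028];Q=r@[x,-.025]+[.6385,.028]; L([*P,.024],[*Q,.024],(255,0,0))
cv2.imwrite('pics/w9o.png',cv2.resize(im[:,:,::-1],(768,576)))
```

```text
t 29.6 tcp [ 0.6272 -0.1276  0.1222] psi 86.64 zaxis [-0.002  0.    -1.   ] F [-0.5  0.3 -1.8] gap 0.495 grip 71.3
```

View pics/w9o.png

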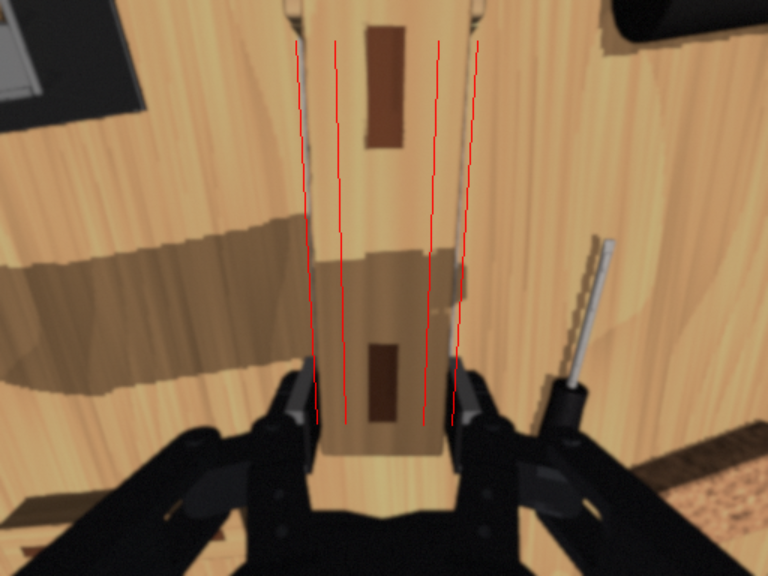

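The short rail is held lengthwise over the channel with its rear at the fingers. The jig's base edges show on either side, at about x 300–313 and 452–470. I'll refine the jig's lateral offset numerically.

Run:
```python
from h import *
c=env.read_camera('wrist'); im=c['image'].astype(float)
hsv=cv2.cvtColor(c['image'],cv2.COLOR_RGB2HSV)
for row in (40,70,100,130,190,200):
    print(row,'L',hsv[row,194:216,1].tolist(),'R',hsv[row,296:326,1].tolist())
    for z in (0,.012,.024):
        o=[]
        th=np.radians(-3.55)
        for x in (-.045,-.041,-.026,.026,.041,.045):
            # point on the jig line at this row: search
            ys=np.linspace(-.25,0,500);P=[(.6385+x*np.cos(th)-y*np.sin(th),.028+x*np.sin(th)+y*np.cos(th),z) for y in ys]
            q=np.array([proj(c,p) for p in P]); o.append(round(q[np.argmin(abs(q[:,1]-row)),0],1))
        print(z,o)
```

```text
40 L [112, 116, 114, 112, 106, 91, 59, 41, 68, 106, 117, 114, 116, 116, 117, 117, 118, 118, 119, 119, 120, 120] R [108, 109, 109, 110, 112, 112, 114, 115, 115, 114, 114, 114, 116, 117, 118, 100, 74, 76, 95, 105, 108, 110, 111, 112, 112, 114, 116, 116, 119, 118]
0 [np.float64(203.9), np.float64(208.7), np.float64(226.7), np.float64(289.2), np.float64(307.3), np.float64(312.1)]
0.012 [np.float64(201.4), np.float64(206.4), np.float64(225.3), np.float64(290.8), np.float64(309.7), np.float64(314.8)]
0.024 [np.float64(198.7), np.float64(204.0), np.float64(223.8), np.float64(292.6), np.float64(312.4), np.float64(317.7)]
70 L [104, 106, 107, 111, 112, 112, 105, 85, 59, 60, 94, 115, 116, 115, 117, 114, 116, 116, 117, 118, 118, 118] R [109, 110, 111, 113, 114, 116, 115, 116, 116, 114, 116, 118, 118, 104, 76, 72, 92, 104, 105, 109, 109, 110, 110, 113, 114, 116, 116, 117, 117, 118]
0 [np.float64(205.3), np.float64(210.0), np.float64(227.5), np.float64(288.1), np.float64(305.6), np.float64(310.3)]
0.012 [np.float64(202.9), np.float64(207.8), np.float64(226.1), np.float64(289.6), np.float64(308.0)
[... 1937 characters left out ...]
np.float64(228.0), np.float64(286.4), np.float64(303.2), np.float64(307.7)]
200 L [122, 121, 120, 122, 124, 122, 120, 121, 122, 123, 121, 121, 121, 120, 117, 114, 118, 120, 122, 122, 121, 120] R [123, 122, 121, 125, 118, 92, 53, 53, 89, 111, 117, 117, 116, 115, 117, 117, 115, 116, 118, 120, 120, 120, 120, 120, 120, 121, 121, 121, 122, 121]
0 [np.float64(211.5), np.float64(215.6), np.float64(230.7), np.float64(283.2), np.float64(298.3), np.float64(302.4)]
0.012 [np.float64(209.5), np.float64(213.7), np.float64(229.5), np.float64(284.5), np.float64(300.4), np.float64(304.6)]
0.024 [np.float64(207.2), np.float64(211.6), np.float64(228.3), np.float64(286.0), np.float64(302.6), np.float64(307.1)]
```

>>> carry_out --series '[[[0.01,0,-0.3],-0.0005],[[0,0,-0.3],0],[[0,0,-0.3],0],[[0,0,-0.3],0],[[0,0,-0.25],0],[[0,0,-0.15],0],[[0,0,0],0],[[0,0,0],0]]'

```text
t: 30.4
position: [0.6278, -0.1285, 0.0431]
tcp_rot: [-2.293, -2.147, 0.0]
wrist_force: [-0.2, 0.8, -1.1]
finger_gap: 0.497
grip_force: 71.3
```

>>> carry_out --series '[[[0,0,-0.06],0],[[0,0,-0.06],0],[[0,0,-0.06],0],[[0,0,0],0],[[0,0,0],0]]'

```text
t: 30.82
position: [0.6279, -0.1284, 0.0342]
tcp_rot: [-2.293, -2.147, 0.0]
wrist_force: [0.2, 0.8, -0.5]
finger_gap: 0.498
grip_force: 71.3
```

>>> carry_out --series '[[[0,0,-0.05],0],[[0,0,-0.05],0],[[0,0,-0.04],0],[[0,0,0],0],[[0,0,0],0]]'

```text
t: 31.23
position: [0.6279, -0.1283, 0.0271]
tcp_rot: [-2.293, -2.147, 0.0]
wrist_force: [-0.5, -1.2, -2.0]
finger_gap: 0.495
grip_force: 71.4
```

The rail is in the channel with no side contact. I'll push it under the bridge.

>>> carry_out --series '[[[0.007,0.114,0],0],[[0.014,0.228,0],0],[[0.014,0.228,0],0],[[0.014,0.228,0],0],[[0,0,0],0]]'

```text
t: 31.65
position: [0.631, -0.0833, 0.0274]
tcp_rot: [-2.287, -2.151, -0.004]
wrist_force: [0.2, 0.8, -0.9]
finger_gap: 0.492
grip_force: 71.3
```

>>> carry_out --series '[[[0.014,0.228,0],0],[[0.014,0.228,0],0],[[0.014,0.228,0],0],[[0.014,0.228,0],0],[[0.014,0.228,0],0],[[0.014,0.228,0],0],[[0,0,0],0],[[0,0,0],0]]'

```text
t: 32.32
position: [0.6347, -0.019, 0.0272]
tcp_rot: [-2.292, -2.149, -0.0]
wrist_force: [-0.6, -0.3, -2.0]
finger_gap: 0.498
grip_force: 71.3
```

>>> carry_out --series '[[[0.006,0.1,0],0],[[0,0,0],0],[[0,0,0],0]]'

```text
t: 32.57
position: [0.635, -0.0154, 0.0272]
tcp_rot: [2.294, 2.146, -0.0]
wrist_force: [0.2, -0.1, -1.8]
finger_gap: 0.495
grip_force: 71.3
```

>>> carry_out --series '[[[0,0,0],0],[[0,0,0],0],[[0,0,0],0],[[0,0,0],0],[[0,0,0.3],0],[[0,0,0.4],0],[[0,0,0.4],0],[[0,0,0.4],0],[[0,0,0.4],0],[[0.02,0.32,0],0],[[0.02,0.32,0],0],[[0.02,0.32,0],0],[[0.02,0.32,0],0],[[0.02,0.32,0],0],[[0.02,0.32,0],0],[[0.02,0.32,0],0],[[0,0,0],0]]' --jaw 0.7

```text
t: 33.98
position: [0.6417, 0.1016, 0.1224]
tcp_rot: [-2.287, -2.151, -0.004]
wrist_force: [-0.6, 0.2, 0.5]
finger_gap: 0.704
grip_force: 0.0
```

Run:
```python
from h import *
pose()
c=save('wrist','w10')
im=c['image'].copy()
th=np.radians(-3.55);r=np.array([[np.cos(th),-np.sin(th)],[np.sin(th),np.cos(th)]])
f=lambda x,y,z:tuple(int(round(v)) for v in proj(c,[*(r@[x,y]+[.6374,.028]),z]))
for x in(-.022,.022): cv2.line(im,f(x,.03,.044),f(x,.085,.044),(255,0,0),1)
cv2.line(im,f(-.022,.085,.044),f(.022,.085,.044),(255,0,0),1)
cv2.line(im,f(-.045,.25,.012),f(-.045,.03,.012),(0,0,255),1);cv2.line(im,f(.045,.25,.012),f(.045,.03,.012),(0,0,255),1)
cv2.imwrite('pics/w10o.png',cv2.resize(im[:,:,::-1],(768,576)))
```

```text
t 34.0 tcp [0.6417 0.1016 0.1224] psi 86.47 zaxis [ 0.     0.003 -1.   ] F [-0.6  0.2  0.5] gap 0.704 grip 0.0
```

View pics/w10o.png

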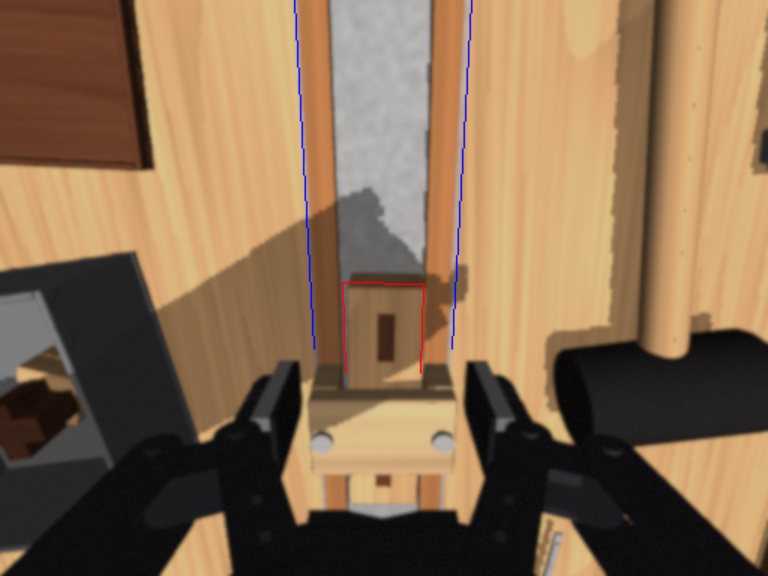

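The prediction overlay matches. The rail's front end pokes out past the bridge at (384,285)–(384,390). I'll regrip it there and pull it through.

>>> carry_out --series '[[[0,-0.06,-0.3],0],[[0,-0.06,-0.4],0],[[0,0,-0.4],0],[[0,0,-0.4],0],[[0,0,-0.3],0],[[0,0,-0.1],0],[[0,0,0],0],[[0,0,0],0]]'

```text
t: 34.7
position: [0.6423, 0.0903, 0.0277]
tcp_rot: [2.294, 2.146, 0.0]
wrist_force: [-0.0, -0.2, 0.6]
finger_gap: 0.703
grip_force: 0.0
```

>>> carry_out --series '[[[0,0,0],0],[[0,0,0],0],[[0,0,0],0],[[0,0,0],0],[[0,0,0],0],[[0,0,0],0],[[0,0,0],0],[[0,0,0],0]]' --jaw 0.2

```text
t: 35.37
position: [0.6429, 0.0909, 0.0288]
tcp_rot: [2.293, 2.146, 0.003]
wrist_force: [0.3, -0.8, 6.8]
finger_gap: 0.496
grip_force: 72.1
```

>>> carry_out --series '[[[0.007,0.115,0.01],0],[[0.015,0.23,0],0],[[0.015,0.23,0],0],[[0.015,0.23,0],0],[[0.015,0.23,0],0],[[0.015,0.23,0],0],[[0.015,0.23,0],0],[[0.015,0.23,0],0],[[0.015,0.23,0],0],[[0.015,0.23,0],0],[[0.015,0.23,0],0],[[0,0,0],0],[[0,0,0],0]]'

```text
t: 36.45
position: [0.6502, 0.2146, 0.0288]
tcp_rot: [-2.291, -2.149, -0.005]
wrist_force: [-0.2, 3.7, 6.4]
finger_gap: 0.495
grip_force: 72.1
```

>>> carry_out --series '[[[0,0,0.2],0],[[0,0,0.3],0],[[0,0,0.4],0],[[0,0,0.4],0],[[0,0,0.4],0],[[0,0,0.3],0],[[0,0,0],0],[[0,0,0],0]]'

```text
t: 37.12
position: [0.65, 0.2112, 0.1285]
tcp_rot: [2.294, 2.146, 0.001]
wrist_force: [0.0, 1.0, -2.5]
finger_gap: 0.495
grip_force: 71.3
```

Run:
```python
from h import *
pose()
c=save('wrist','w11'); a=env.read_camera('top')
for cam,k in (('top',a),('wrist',c)):
    for d in env.cut_out(cam,'tray')[:1]: print(cam,d['p'],np.array(d['region']).sum(),fitbox(k,np.array(d['region']).astype(float),.23,.2,0,.015,.407,.288,-5.8))
```

```text
t 37.1 tcp [0.65   0.2112 0.1285] psi 86.18 zaxis [ 0.001  0.    -1.   ] F [ 0.   1.  -2.5] gap 0.495 grip 71.3
top 0.56 2954 (array([ 0.4066,  0.2872, -6.2118]), np.float64(0.964))
wrist 0.91 24695 (array([ 0.4057,  0.2912, -5.9732]), np.float64(0.995))
```

View pics/w11.png

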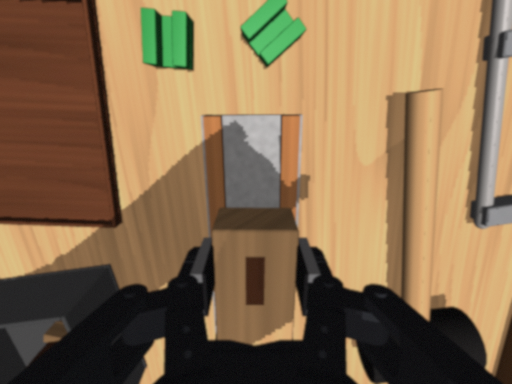

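The short rail is gripped at its front, out of the channel. The tray is at (55,110) and the way to it is clear. I'll carry the rail there with a −92° turn.

>>> carry_out --series '[[[-0.266,0.17,0],-0.0183],[[-0.266,0.17,0],-0.0183],[[-0.266,0.17,0],-0.0183],[[-0.266,0.17,0],-0.0183],[[-0.266,0.17,0],-0.0183],[[-0.266,0.17,0],-0.0183],[[-0.266,0.17,0],-0.0183],[[-0.266,0.17,0],-0.0183],[[-0.266,0.17,0],-0.0183],[[-0.266,0.17,0],-0.0183],[[-0.266,0.17,0],-0.0183],[[-0.266,0.17,0],-0.0183],[[-0.266,0.17,0],-0.0183],[[-0.266,0.17,0],-0.0183],[[0,0,-0.2],0],[[0,0,-0.3],0],[[0,0,-0.4],0],[[0,0,-0.4],0],[[0,0,-0.3],0],[[0,0,0],0]]'

```text
t: 38.98
position: [0.462, 0.3291, 0.0441]
tcp_rot: [3.133, -0.162, -0.007]
wrist_force: [-0.1, -1.1, -2.3]
finger_gap: 0.495
grip_force: 71.3
```

Run:
```python
from h import *
pose()
c=save('wrist','w12');a=env.read_camera('top')
for d in env.cut_out('top','rail_short')[:2]: print(d['p'],fitbox(a,np.array(d['region']).astype(float),.15,.044,.03,.062,.41,.335,-6))
```

```text
t 39.0 tcp [0.462  0.3291 0.0441] psi -5.92 zaxis [-0.004 -0.004 -1.   ] F [-0.1 -1.1 -2.3] gap 0.495 grip 71.3
0.71 (array([ 0.41 ,  0.335, -6.   ]), np.float64(0.0))
```

View pics/w12.png

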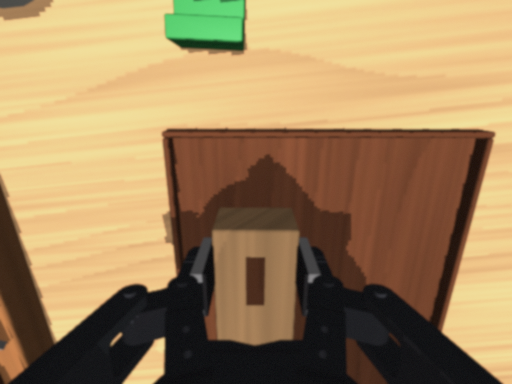

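The rail is aligned with the tray's sides, in its left half, with its front end at (256,210). I'll lower and release.

>>> carry_out --series '[[[0,0,-0.12],0],[[0,0,-0.12],0],[[0,0,-0.1],0],[[0,0,-0.06],0],[[0,0,-0.04],0],[[0,0,0],0],[[0,0,0],0]]'

```text
t: 39.72
position: [0.4636, 0.3307, 0.0256]
tcp_rot: [3.137, -0.165, -0.0]
wrist_force: [0.3, 0.5, -1.7]
finger_gap: 0.495
grip_force: 71.3
```

>>> carry_out --series '[[[0,0,-0.03],0],[[0,0,-0.02],0],[[0,0,0],0],[[0,0,0],0]]'

```text
t: 40.05
position: [0.4636, 0.3307, 0.0232]
tcp_rot: [3.137, -0.165, -0.0]
wrist_force: [0.2, -0.8, -2.6]
finger_gap: 0.493
grip_force: 71.3
```

>>> carry_out --series '[[[0,0,-0.03],0],[[0,0,-0.02],0],[[0,0,-0.02],0],[[0,0,0],0],[[0,0,0],0]]'

```text
t: 40.47
position: [0.4637, 0.3308, 0.0208]
tcp_rot: [-3.137, 0.165, -0.001]
wrist_force: [-3.1, -1.1, 14.0]
finger_gap: 0.495
grip_force: 73.1
```

>>> carry_out --series '[[[0,0,0],0],[[0,0,0],0],[[0,0,0],0],[[0,0,0],0],[[0,0,0.2],0],[[0,0,0.4],0],[[0,0,0.5],0],[[0,0,0.5],0],[[0,0,0.5],0],[[0,0,0.5],0],[[0,0,0.5],0],[[0,0,0.5],0],[[0,0,0],0]]' --jaw 0.7

```text
t: 41.55
position: [0.4655, 0.3318, 0.2051]
tcp_rot: [-3.132, 0.165, -0.009]
wrist_force: [0.8, 0.1, -0.0]
finger_gap: 0.701
grip_force: 0.0
```

Run:
```python
from h import *
pose()
c=env.read_camera('wrist')
for d in env.cut_out('wrist','rail_short')[:2]: print(d['p'],np.round(d['centre'],2),fitbox(c,np.array(d['region']).astype(float),.15,.044,.004,.036,.41,.335,-6))
for d in env.cut_out('wrist','tray')[:1]: print(d['p'],np.round(d['centre'],2),np.array(d['region']).sum())
```

```text
t 41.5 tcp [0.4655 0.3318 0.2051] psi -6.04 zaxis [ 0.006  0.005 -1.   ] F [ 0.8  0.1 -0. ] gap 0.701 grip 0.0
0.74 [0.5  0.55] (array([ 0.4093,  0.3367, -6.3049]), np.float64(0.974))
0.96 [0.59 0.49] 20902
```

The short rail lies in the tray as planned, fitted at (0.409,0.337) with yaw −6.3°. Now the long rail.

>>> carry_out --series '[[[0.009,-0.454,0],0.0188],[[0.009,-0.454,0],0.0188],[[0.009,-0.454,0],0.0188],[[0.009,-0.454,0],0.0188],[[0.009,-0.454,0],0.0188],[[0.009,-0.454,0],0.0188],[[0.009,-0.454,0],0.0188],[[0.009,-0.454,0],0.0188],[[0.009,-0.454,0],0.0188],[[0.009,-0.454,0],0.0188],[[0.009,-0.454,0],0.0188],[[0.009,-0.454,0],0.0188],[[0.009,-0.454,0],0.0188],[[0.009,-0.454,0],0.0188]]'

```text
t: 42.87
position: [0.469, 0.0117, 0.1987]
tcp_rot: [-2.238, -2.202, 0.003]
wrist_force: [0.1, -0.2, 0.6]
finger_gap: 0.701
grip_force: 0.0
```

>>> carry_out --series '[[[0.009,-0.454,0],0.0188],[[0.009,-0.454,0],0.0188],[[0.009,-0.454,0],0.0188],[[0.009,-0.454,0],0.0188],[[0.009,-0.454,0],0.0188],[[0.009,-0.454,0],0.0188],[[0.009,-0.454,0],0.0188],[[0.009,-0.454,0],0.0188],[[0.009,-0.454,0],0.0188],[[0.009,-0.454,0],0.0188],[[0.009,-0.454,0],0.0188],[[0.009,-0.454,0],0.0188],[[0.009,-0.454,0],0.0188],[[0.009,-0.454,0],0.0188],[[0,0,0],0],[[0,0,0],0]]'

```text
t: 44.2
position: [0.4751, -0.3059, 0.1982]
tcp_rot: [0.09, -3.138, -0.003]
wrist_force: [-0.6, 0.1, 0.2]
finger_gap: 0.699
grip_force: 0.0
```

Run:
```python
from h import *
pose()
c=env.read_camera('wrist')
for d in env.cut_out('wrist','rail_long')[:2]: print(d['p'],np.round(d['centre'],2),fitbox(c,np.array(d['region']).astype(float),.18,.044,0,.032,.4283,-.3068,3.2))
```

```text
t 44.2 tcp [ 0.4751 -0.3059  0.1982] psi -176.7 zaxis [-0.002  0.002 -1.   ] F [-0.6  0.1  0.2] gap 0.699 grip 0.0
0.84 [0.5  0.31] (array([ 0.4287, -0.3072,  3.0403]), np.float64(0.974))
0.63 [0.52 0.88] (array([ 0.4283, -0.3068,  3.2   ]), np.float64(0.0))
```

>>> carry_out --series '[[[0.007,0.003,-0.369],0],[[0.007,0.003,-0.369],0],[[0.007,0.003,-0.369],0],[[0.007,0.003,-0.369],0],[[0.007,0.003,-0.369],0],[[0.007,0.003,-0.369],0],[[0.007,0.003,-0.369],0],[[0.007,0.003,-0.369],0],[[0.007,0.003,-0.369],0],[[0.007,0.003,-0.369],0],[[0,0,0],0],[[0,0,0],0]]'

```text
t: 45.3
position: [0.4795, -0.3018, 0.0148]
tcp_rot: [0.097, -3.138, -0.002]
wrist_force: [-0.2, 1.1, 0.1]
finger_gap: 0.698
grip_force: 0.0
```

>>> carry_out --series '[[[0,0,0],0],[[0,0,0],0],[[0,0,0],0],[[0,0,0],0],[[0,0,0],0],[[0,0,0],0],[[0,0,0],0],[[0,0,0],0]]' --jaw 0.2

```text
t: 45.97
position: [0.4805, -0.3034, 0.0167]
tcp_rot: [-0.096, 3.138, -0.001]
wrist_force: [-1.2, 1.2, 6.9]
finger_gap: 0.495
grip_force: 71.9
```

>>> carry_out --series '[[[0,0,0.2],0],[[0,0,0.3],0],[[0,0,0.4],0],[[0,0,0.5],0],[[0,0,0.5],0],[[0,0,0.3],0],[[0,0,0],0],[[0,0,0],0]]'

```text
t: 46.63
position: [0.48, -0.3038, 0.1266]
tcp_rot: [-0.095, 3.138, -0.002]
wrist_force: [-0.8, 0.2, -2.2]
finger_gap: 0.496
grip_force: 71.3
```

>>> carry_out --series '[[[0.1956,0.2135,0],-0.018],[[0.1956,0.2135,0],-0.018],[[0.1956,0.2135,0],-0.018],[[0.1956,0.2135,0],-0.018],[[0.1956,0.2135,0],-0.018],[[0.1956,0.2135,0],-0.018],[[0.1956,0.2135,0],-0.018],[[0.1956,0.2135,0],-0.018],[[0.1956,0.2135,0],-0.018],[[0.1956,0.2135,0],-0.018],[[0.1956,0.2135,0],-0.018],[[0.1956,0.2135,0],-0.018],[[0.1956,0.2135,0],-0.018],[[0.1956,0.2135,0],-0.018],[[0.1956,0.2135,0],-0.018],[[0,0,0],0],[[0,0,0],0]]'

```text
t: 48.05
position: [0.6259, -0.1422, 0.124]
tcp_rot: [-2.287, -2.152, 0.002]
wrist_force: [-0.3, -0.3, -1.0]
finger_gap: 0.496
grip_force: 71.3
```

Run:
```python
from h import *
pose()
s=env.sense();p=s['position'];yj=(p[1]-.028)/.998
print('want x',.6374+yj*.062)
```

```text
t 48.0 tcp [ 0.6259 -0.1422  0.124 ] psi 86.52 zaxis [-0.002  0.    -1.   ] F [-0.3 -0.3 -1. ] gap 0.496 grip 71.3
want x 0.6268238478078187
```

>>> carry_out --series '[[[0.014,0,-0.3],0],[[0,0,-0.3],0],[[0,0,-0.3],0],[[0,0,-0.3],0],[[0,0,-0.25],0],[[0,0,-0.15],0],[[0,0,-0.06],0],[[0,0,-0.06],0],[[0,0,-0.04],0],[[0,0,0],0],[[0,0,0],0]]'

```text
t: 48.97
position: [0.6274, -0.1433, 0.0377]
tcp_rot: [2.292, 2.148, 0.001]
wrist_force: [0.6, -0.4, -0.8]
finger_gap: 0.494
grip_force: 71.4
```

>>> carry_out --series '[[[0,0,-0.04],0],[[0,0,-0.04],0],[[0,0,-0.03],0],[[0,0,0],0],[[0,0,0],0]]'

```text
t: 49.38
position: [0.627, -0.1432, 0.0316]
tcp_rot: [-2.292, -2.148, 0.0]
wrist_force: [1.0, -0.4, -1.7]
finger_gap: 0.498
grip_force: 71.4
```

>>> carry_out --series '[[[0,0,-0.03],0],[[0,0,-0.02],0],[[0,0,0],0],[[0.007,0.107,0],0],[[0.013,0.214,0],0],[[0.013,0.214,0],0],[[0.013,0.214,0],0],[[0,0,0],0]]'

```text
t: 50.05
position: [0.6299, -0.101, 0.0292]
tcp_rot: [-2.286, -2.152, -0.003]
wrist_force: [0.3, 0.0, -1.4]
finger_gap: 0.49
grip_force: 71.4
```

>>> carry_out --series '[[[0.013,0.214,0],0],[[0.013,0.214,0],0],[[0.013,0.214,0],0],[[0.013,0.214,0],0],[[0.013,0.214,0],0],[[0.013,0.214,0],0],[[0.013,0.214,0],0],[[0.013,0.214,0],0],[[0.007,0.107,0],0],[[0,0,0],0],[[0,0,0],0]]'

```text
t: 50.97
position: [0.635, -0.0148, 0.0292]
tcp_rot: [2.291, 2.149, -0.0]
wrist_force: [-0.4, -0.6, -1.3]
finger_gap: 0.496
grip_force: 71.4
```

>>> carry_out --series '[[[0,0,0],0],[[0,0,0],0],[[0,0,0],0],[[0,0,0],0],[[0,0,0.3],0],[[0,0,0.4],0],[[0,0,0.4],0],[[0,0,0.4],0],[[0,0,0.4],0],[[0.02,0.322,0],0],[[0.02,0.322,0],0],[[0.02,0.322,0],0],[[0.02,0.322,0],0],[[0.02,0.322,0],0],[[0.02,0.322,0],0],[[0.02,0.322,0],0],[[0,0,0],0]]' --jaw 0.7

```text
t: 52.38
position: [0.6419, 0.1029, 0.1241]
tcp_rot: [-2.286, -2.152, -0.003]
wrist_force: [0.2, 0.4, 0.2]
finger_gap: 0.703
grip_force: 0.0
```

Run:
```python
from h import *
pose()
c=env.read_camera('wrist')
for n in('rail_long','rail_short'):
  for d in env.cut_out('wrist',n)[:2]:
    ys,xs=np.nonzero(d['region']); print(n,round(d['p'],2),xs.min(),xs.max(),ys.min(),ys.max())
th=np.radians(-3.55);r=np.array([[np.cos(th),-np.sin(th)],[np.sin(th),np.cos(th)]])
for x,y in((-.022,.099),(.022,.099)): print(proj(c,[*(r@[x,y]+[.6374,.028]),.044]),proj(c,[*(r@[x,y]+[.6374,.028]),.012]))
```

```text
t 52.4 tcp [0.6419 0.1029 0.1241] psi 86.54 zaxis [-0.     0.003 -1.   ] F [0.2 0.4 0.2] gap 0.703 grip 0.0
rail_long 0.55 229 282 165 343
[np.float64(227.50826705774622), np.float64(172.72126738167893)] [np.float64(230.74611429425366), np.float64(163.95517748468794)]
[np.float64(282.0525778127374), np.float64(172.84742497775082)] [np.float64(278.91375068576474), np.float64(164.0658610047291)]
```

Prediction and detection agree: the front edge is at row 165 and columns 229–282. I'll regrip and pull.

>>> carry_out --series '[[[0,0,-0.3],0],[[0,0,-0.4],0],[[0,0,-0.4],0],[[0,0,-0.4],0],[[0,0,-0.3],0],[[0,0,-0.12],0],[[0,0,0],0],[[0,0,0],0]]'

```text
t: 53.2
position: [0.6422, 0.097, 0.0286]
tcp_rot: [2.293, 2.147, -0.0]
wrist_force: [0.4, 0.6, 0.3]
finger_gap: 0.7
grip_force: 0.0
```

>>> carry_out --series '[[[0,0,0],0],[[0,0,0],0],[[0,0,0],0],[[0,0,0],0],[[0,0,0],0],[[0,0,0],0],[[0,0,0],0],[[0,0,0],0]]' --jaw 0.2

```text
t: 53.87
position: [0.643, 0.0977, 0.0298]
tcp_rot: [2.291, 2.147, 0.003]
wrist_force: [0.1, -0.7, 6.6]
finger_gap: 0.493
grip_force: 72.1
```

>>> carry_out --series '[[[0.007,0.115,0.01],0],[[0.015,0.23,0],0],[[0.015,0.23,0],0],[[0.015,0.23,0],0],[[0.015,0.23,0],0],[[0.015,0.23,0],0],[[0.015,0.23,0],0],[[0.015,0.23,0],0],[[0.015,0.23,0],0],[[0.015,0.23,0],0],[[0.015,0.23,0],0],[[0,0,0],0],[[0,0,0],0]]'

```text
t: 54.95
position: [0.6503, 0.2226, 0.0298]
tcp_rot: [-2.289, -2.151, -0.006]
wrist_force: [0.5, 4.8, 5.2]
finger_gap: 0.491
grip_force: 72.0
```

>>> carry_out --series '[[[0,0,0.2],0],[[0,0,0.3],0],[[0,0,0.4],0],[[0,0,0.4],0],[[0,0,0.4],0],[[0,0,0.3],0],[[0,0,0],0],[[0,0,0],0]]'

```text
t: 55.62
position: [0.6499, 0.2193, 0.1296]
tcp_rot: [2.291, 2.149, 0.002]
wrist_force: [-0.6, 0.5, -2.4]
finger_gap: 0.49
grip_force: 71.3
```

>>> carry_out --series '[[[-0.2686,0.0266,0],-0.0183],[[-0.2686,0.0266,0],-0.0183],[[-0.2686,0.0266,0],-0.0183],[[-0.2686,0.0266,0],-0.0183],[[-0.2686,0.0266,0],-0.0183],[[-0.2686,0.0266,0],-0.0183],[[-0.2686,0.0266,0],-0.0183],[[-0.2686,0.0266,0],-0.0183],[[-0.2686,0.0266,0],-0.0183],[[-0.2686,0.0266,0],-0.0183],[[-0.2686,0.0266,0],-0.0183],[[-0.2686,0.0266,0],-0.0183],[[-0.2686,0.0266,0],-0.0183],[[-0.2686,0.0266,0],-0.0183],[[0,0,-0.2],0],[[0,0,-0.3],0],[[0,0,-0.4],0],[[0,0,-0.4],0],[[0,0,-0.3],0],[[0,0,0],0]]'

```text
t: 57.28
position: [0.4602, 0.2363, 0.0452]
tcp_rot: [3.134, -0.158, -0.007]
wrist_force: [-0.0, 0.1, -1.1]
finger_gap: 0.496
grip_force: 71.4
```

Run:
```python
from h import *
pose()
c=env.read_camera('wrist')
for n in('rail_long','rail_short','tray'):
  for d in env.cut_out('wrist',n)[:3]:
    ys,xs=np.nonzero(d['region']); print(n,round(d['p'],2),xs.min(),xs.max(),ys.min(),ys.max())
th=np.radians(-6);r=np.array([[np.cos(th),-np.sin(th)],[np.sin(th),np.cos(th)]])
for y in(.1,-.1): print('tray corner',proj(c,[*(r@[.115,y]+[.406,.29]),.015]))
```

```text
t 57.3 tcp [0.4602 0.2363 0.0452] psi -5.78 zaxis [-0.004 -0.003 -1.   ] F [-0.   0.1 -1.1] gap 0.496 grip 71.4
rail_long 0.61 210 299 192 345
rail_short 0.75 56 164 201 383
tray 0.7 11 339 139 339
tray corner [np.float64(8.636102992767235), np.float64(143.07110208828254)]
tray corner [np.float64(340.451504457982), np.float64(144.31633988577886)]
```

>>> carry_out --series '[[[0,0,-0.12],0],[[0,0,-0.12],0],[[0,0,-0.1],0],[[0,0,-0.06],0],[[0,0,-0.03],0],[[0,0,-0.02],0],[[0,0,0],0],[[0,0,0],0]]'

```text
t: 58.15
position: [0.4619, 0.2372, 0.0263]
tcp_rot: [-3.137, 0.163, -0.0]
wrist_force: [-0.3, -0.8, -1.1]
finger_gap: 0.491
grip_force: 71.5
```

>>> carry_out --series '[[[0,0,-0.02],0],[[0,0,-0.02],0],[[0,0,-0.02],0],[[0,0,0],0],[[0,0,0],0]]'

```text
t: 58.57
position: [0.4618, 0.2372, 0.0231]
tcp_rot: [3.137, -0.163, -0.0]
wrist_force: [-0.6, -0.1, -1.5]
finger_gap: 0.493
grip_force: 71.5
```

>>> carry_out --series '[[[0,0,-0.02],0],[[0,0,-0.02],0],[[0,0,0],0],[[0,0,0],0]]'

```text
t: 58.9
position: [0.4619, 0.2373, 0.0218]
tcp_rot: [-3.137, 0.163, -0.0]
wrist_force: [-2.2, -0.4, 9.2]
finger_gap: 0.499
grip_force: 72.6
```

>>> carry_out --series '[[[0,0,0],0],[[0,0,0],0],[[0,0,0],0],[[0,0,0],0],[[0,0,0.2],0],[[0,0,0.4],0],[[0,0,0.5],0],[[0,0,0.5],0],[[0,0,0.5],0],[[0,0,0.5],0],[[0,0,0.5],0],[[0,0,0.5],0],[[0,0,0.5],0],[[0,0,0.5],0],[[0,0,0],0],[[0,0,0],0]]' --jaw 0.7

```text
t: 60.23
position: [0.4622, 0.2372, 0.2529]
tcp_rot: [-3.135, 0.163, -0.003]
wrist_force: [-0.7, 0.3, -0.6]
finger_gap: 0.702
grip_force: 0.0
```

Run:
```python
from h import *
pose()
c=env.read_camera('wrist')
for n,L,x,y in (('rail_short',.15,.409,.337),('rail_long',.18,.401,.244)):
  for d in env.cut_out('wrist',n)[:2]: print(n,round(d['p'],2),np.round(d['centre'],2),fitbox(c,np.array(d['region']).astype(float),L,.044,.004,.036,x,y,-6))
for n in ('offcut_tee','offcut_fork'): cut('wrist',c,n,.03,2)
a=env.read_camera('top')
for n in ('offcut_tenon','offcut_step','offcut_tee','offcut_fork'): print(n,[(round(d['p'],2),ray(a,d['centre'][0]*512,d['centre'][1]*384,.02)[:2].round(3).tolist()) for d in env.mark_of('top',n)])
# rail colour check: residual objects in channel floor
```

```text
t 60.2 tcp [0.4622 0.2372 0.2529] psi -5.94 zaxis [ 0.002  0.002 -1.   ] F [-0.7  0.3 -0.6] gap 0.702 grip 0.0
rail_short 0.56 [0.37 0.51] (array([ 0.411 ,  0.3365, -6.0601]), np.float64(0.882))
rail_long 0.6 [0.78 0.45] (array([ 0.401,  0.244, -6.   ]), np.float64(0.0))
rail_long 0.57 [0.5  0.52] (array([ 0.4027,  0.2439, -6.1154]), np.float64(0.973))
offcut_tee 0.82 px 434 140 rect [0.4654 0.0078] [0.032 0.047] 5.7
offcut_fork 0.69 px 161 68 rect [0.5886 0.3364] [0.047 0.037] 79.9
offcut_fork 0.67 px 395 171 rect [0.4318 0.0537] [0.049 0.039] 70.4
offcut_tenon []
offcut_step [(0.62, [0.348, -0.475])]
offcut_tee [(0.6, [0.473, -0.017]), (0.59, [0.349, -0.475])]
offcut_fork [(0.62, [0.594, 0.341]), (0.49, [0.675, 0.348]), (0.45, [0.432, 0.046]), (0.39, [0.754, 0.391])]
```

The rails are right. The cross seems to have shifted in the bin, so I'll check from above.

>>> carry_out --series '[[[0,-0.42,0],0],[[0,-0.42,0],0],[[0,-0.42,0],0],[[0,-0.42,0],0],[[0,-0.42,0],0],[[0,-0.42,0],0],[[0,-0.42,0],0],[[0,-0.42,0],0],[[0,-0.42,0],0],[[0,-0.42,0],0],[[0,0,0],0],[[0,0,0],0]]'

```text
t: 61.73
position: [0.4618, 0.0262, 0.2513]
tcp_rot: [-3.137, 0.167, -0.0]
wrist_force: [-0.2, 0.3, -0.1]
finger_gap: 0.7
grip_force: 0.0
```

Run:
```python
from h import *
pose()
c=save('wrist','w13'); C=-np.array(c['R']).T@np.array(c['t']); print('cam',C)
for n,z in (('offcut_tee',.02),('offcut_fork',.02),('bin',.08)): cut('wrist',c,n,z,2)
b=env.read_camera('scene')
for n in('offcut_tee','offcut_fork'):
  for z in (.015,.03): cut('scene',b,n,z,4)
th=np.radians(5);r=np.array([[np.cos(th),-np.sin(th)],[np.sin(th),np.cos(th)]])
for z,h in((.08,.075),(.08,.071),(.004,.071)):
  print(z,h,[np.round(proj(c,[*(r@[i*h,j*h]+[.42,.048]),z])).astype(int).tolist() for i,j in((1,1),(1,-1),(-1,-1),(-1,1))])
im=c['image']
for d in env.cut_out('wrist','offcut_tee')[:1]:
  m=np.array(d['region']);ys,xs=np.nonzero(m);print('tee px',xs.min(),xs.max(),ys.min(),ys.max(),im[m].mean(0))
```

```text
t 61.7 tcp [0.4618 0.0262 0.2513] psi -6.09 zaxis [ 0.  0. -1.] F [-0.2  0.3 -0.1] gap 0.7 grip 0.0
cam [0.5439535  0.01696506 0.39348132]
offcut_tee 0.7 px 272 155 rect [0.4671 0.0029] [0.036 0.035] 83.9
offcut_tee 0.54 px 106 215 rect [0.397  0.2453] [0.063 0.194] 83.9
offcut_fork 0.95 px 8 88 rect [0.5862 0.3193] [0.026 0.034] 80.8
offcut_fork 0.6 px 240 186 rect [0.4289 0.0483] [0.037 0.048] 71.0
bin 0.67 px 237 202 rect [0.4232 0.0503] [0.159 0.15 ] 4.8
offcut_tee 0.37 px 317 199 rect [0.3927 0.2413] [0.054 0.229] 84.3
offcut_tee 0.37 px 317 199 rect [0.4148 0.2412] [0.053 0.225] 84.3
offcut_fork 0.73 px 345 249 rect [0.675  0.3438] [0.06  0.056] 34.4
offcut_fork 0.67 px 343 232 rect [0.5894 0.3401] [0.038 0.072] 82.6
offcut_fork 0.58 px 364 265 rect [0.7455 0.4005] [0.043 0.066] 69.9
offcut_fork 0.73 px 345 249 rect [0.6921 0.3419] [0.059 0.055] 34.4
offcut_fork 0.67 px 343 232 rect [0.6081 0.3383] [0.038 0.07 ] 82.6
offcut_fork 0.58 px 364 265 rect [0.7614 0.3976] [0.042 0.065] 69.9
0.08 0.075 [[160, 160], [293, 134], [311, 253], [195, 273]]
0.08 0.071 [[165, 163], [290, 138], [307, 251], [197, 270]]
0.004 0.071 [[181, 151], [283, 131], [298, 225], [207, 241]]
tee px 258 285 143 169 [65.53759398 40.87593985 29.2481203 ]
```

```bash
python3 -c "
from h import *
print(env.hand_in())"
```

```text
the job is handed in; nothing more can be done
None
```

I handed in the job at about 62 s: both offcuts (fork and tee) are in the scrap bin, the nozzle was pressed fully down and released, and both rails went under the bridge and lie side by side in the tray; no verdict came back.

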